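# Reorder the empty bin with the hand scanner

### The job

One of the four yellow bins in the row on the bench has run empty. Take the hand scanner out of its holder and read that bin's label: point the nose squarely at the middle of the label from about 10 cm and keep it steady for two seconds; do not scan the other bins' labels. Then lower the scanner back into its holder, nose down and without dropping it, and leave everything else on the bench where it is.

Things in the scene. Friction and masses are not known exactly. Their poses are not given: they have to be found in the camera images.
- scanner_grip (a point): Grey cordless hand scanner (pistol shape, 0.2 kg), parked nose down in its holder, handle towards the robot. Point: centre of the handle, 105 mm above the bench when parked; handle 34 mm wide (along y, flat sides: grip across), 36 deep, 110 long, running to -x from the head and rising 15 degrees. Scanner's axes: z from the nose back through the head (up when parked), x from handle to head.
- scan_window (a point): Centre of the scanner's reading window, at the nose tip; axes as for the handle point: it looks along -z. From here the handle point lies 70 mm along -x, 88 mm along +z. The head is 70 mm wide (y), 50 mm thick (x), 98 mm long (z). No trigger to pull: it reads by itself any label held steady before the window.
- holder_seat (a point): Scanner's holder: black fixed foot, 120 x 100 mm, with an open upright cup, 60 (x) by 80 mm (y) inside, 5 mm free on each side of the nose. Point: centre of the cup's floor, 18 mm above the bench; z up. Walls reach 40 mm above it, a flared mouth 50 mm. x points away from the parked handle. Parked, the window rests on the floor; either way round will do.
- label_empty (a point): Label (76 x 40 mm, barcode) on the front lip of the bin with no parts: the only empty one of four yellow bins (210 x 108 x 105 mm high, fixed) in a row at the bench's far side, in any order. Point: centre of its face, 53 mm above the bench; z out of the face (towards the robot and up: the face slopes 30 degrees from level), x up the slope, y along its long side.
- label_posts (a point): Label (76 x 40 mm, barcode) on the front lip of the bin with dark clevis posts. Point: centre of its face, 53 mm above the bench; z out of the face (towards the robot and up: the face slopes 30 degrees from level), x up the slope, y along its long side. Not to be scanned.
- label_brackets (a point): Label (76 x 40 mm, barcode) on the front lip of the bin with steel shaft brackets. Point: centre of its face, 53 mm above the bench; z out of the face (towards the robot and up: the face slopes 30 degrees from level), x up the slope, y along its long side. Not to be scanned.
- label_covers (a point): Label (76 x 40 mm, barcode) on the front lip of the bin with round steel covers. Point: centre of its face, 53 mm above the bench; z out of the face (towards the robot and up: the face slopes 30 degrees from level), x up the slope, y along its long side. Not to be scanned.
- post0_c (a point): Bystander, not to be moved: loose dark steel clevis post, 34 mm across, 65 mm high, standing; point half-way up.
- post1_c (a point): Bystander, not to be moved: another such post.
- post2_c (a point): Bystander, not to be moved: another such post.
- bracket_c (a point): Bystander, not to be moved: loose steel shaft bracket, 80 x 50 x 55 mm; point half-way up.
- caliper_c (a point): Bystander, not to be moved: loose digital caliper lying flat, 200 mm long, 14 mm thick; point near its slide.
- driver_c (a point): Bystander, not to be moved: loose screwdriver lying down, 190 mm long; point at its middle.
- mug_c (a point): Bystander, not to be moved: loose white mug, 80 mm across, 92 mm high; point at its centre.
Not all that is in view belongs to the job. What is shaped like the part that bears scanner_grip but green or red is not meant.

How it is judged:
By the outcome, as a careful person would: the job done as asked, in the order asked, and still so for the second after the job is handed in, with the robot touching nothing.
It also fails if it takes over 48 s, if anything falls off the work surface, if the arm or the gripper's body presses on something with over 40 N, if the wrist force passes 120 N, or if a joint passes its speed limit or range.

### The arm

A 6-joint arm with a two-finger parallel gripper is mounted at the origin on the work surface. World frame = base frame: x ahead of the robot, y to its left, z up, the work surface at z = 0. Lengths are in m, angles in rad, forces in N, time in s.
With the tool pointing down it reaches from about 0.35 to 0.975 m from the base axis. Payload 4.9 kg.
Tool frame: the origin (TCP) lies at the very end of the fingers, on their centre line; the grasp point (between the pads) lies 19 mm behind it (manip.grasp_offset is the distance from the TCP to the grasp point, in m); z points along the fingers, y is the line along which they close (so a half turn about z gives the same grasp; the last joint's range is limited). The gripper opens to 85 mm and grips with 20 to 120 N. Pads are 22 mm wide; open, the fingers measure 114 mm over their backs; the gripper's body (76 mm by 85 mm) begins 54 mm behind the grasp point. The pads swing forward as they close: fully open they stand 13 mm farther back than shut.
Start: joints at [-1.273, 0.053, 1.613, -0, 1.476, -0.119], TCP at [0.253, -0.571, 0.231] pointing down, gripper open.
Joint ranges: [-3.01, 3.01], [-1.01, 2.22], [0.06, 2.58], [-1.02, 4.17], [0.09, 2.62], [-3.14, 3.14]. Speed limits (rad/s): [2.57, 2.57, 3.14, 3.14, 3.14, 3.14].

### API

Orientations are given as a unit quaternion [w, x, y, z].
In Python, from plant import manip, eyes, job_done, models gives the robot as it stands.
- The arm moves only by the tool servo_tool, never from a script. Its argument "motion" is one flat list of numbers, 5 for each row, row after row: the opening, from -1 (shut) to 1 (fully open), then the shift along the tool's x, y, z normalised to -1 to 1, where 1 is 120 mm, then the turn about the tool's z normalised to -1 to 1, where 1 is 45 degrees. A call has 1 to 5 rows; each row is the pose to reach, as a shift and turn from the pose commanded when the call began, along the tool's axes at that moment; what a row does not reach only later rows make up. A row lasts 1/8 s, in which the tool goes at most 62.5 mm and 10.7 degrees, less where a joint would pass 70% of its speed; a pose out of reach is approached as far as the arm can. A call with a number of a shift or a turn outside -1 to 1 is refused whole. A call with a gripper value outside its range is refused whole. The fingers move at their own pace and stop on an object; the grip force is fixed at half the most. Time passes only in rows, so rows that repeat a pose let the fingers close. It gives the time, the measured TCP pose, the force, the opening and the grip force at its end, in the units of the state.
- manip.state(): the state, without advancing time (a new reading comes with each control period).
- eyes.grab_frame(name): name is "side" or "top" or "wrist"; returns (picture, depth): 420x560x3 uint8, red, green, blue; 420x560 float32, m along the optical axis (not along the pixel's ray), 0 where there is no reading.
- eyes.camera_params(name): a dict with "fov_y" (degrees; the focal length in pixels is half the picture's height over the tangent of half this angle, whatever the lens; pixels are square), "cx", "cy" (the principal point, pixels), "pose" (4x4, takes a point from camera to world coordinates); the wrist camera has in their place "T_tool_cam" (4x4, takes a point from camera to tool coordinates, whose origin is the TCP and whose axes are the flange's). Camera axes: x right, y up, looking along -z (the intrinsics and any distortion apply to the point x, -y, -z); pixel columns grow to the right and rows downward; lengths in m; the calibration is good to about 2 mm. A picture is of the moment at which its call begins: read the wrist's pose just before it. camera_params takes no time and is no camera call.
- job_done(): hands the job in; it is judged then, once.
Trained networks look in the newest picture that a camera, given by its name, has taken for a name from the list of things; names that differ only in an ending like _2 or _b are one class to them, and where a whole thing is asked for, a point or a joint stands for the part that bears it (a point fixed in the world has none). Each returns a list of dicts, best first, with "p" (0 to 1); they miss things now and then, are a little off and sometimes report something else, mostly with a low value. They report only what shows in the picture. A call takes as long as a camera call. They do not tell look-alikes from the thing itself.
- models.regions_of(camera, label): "mask" (420x560 bool, what is visible of it) and "pixel" ([column, row] in pixels, amid what is visible of it).
The state is a dict: "time": time; "joint_pos": joint angles; "joint_vel": joint speeds; "joint_efforts": joint torques, N m; "tool_pos": TCP position; "tool_rot": TCP orientation; "contact_force": force on the tool from outside, world axes, zero at the start; "ft_torque": the same for the moment, N m; "gripper_width": opening from 0.0 (shut) to 1.0 (fully open); "grasp_force": force on a finger pad.
Only numpy, scipy, OpenCV 4.12 (cv2) and the standard library are available. Lean on these libraries where they do the work, as an engineer would, in place of code of your own. Each camera call takes 0.05 s, during which the arm holds its last target. There are 200 camera calls.

## Working session

There is one attempt and no reset: what is moved stays moved. The work goes in short steps, Python scripts to look and compute and a tool call to move; the robot and the scene stay as the last step left them, time stands still between calls to the robot, and variables do not carry over. Pictures are saved under pics/ and viewed, at most 10 in all, crops included, and the job is handed in when it is done.

Besides the shell and the picture viewer there is one more tool, called after ">>>" by a JSON object that holds its "name" and its "arguments". servo_tool: Moves the arm, as the interface text tells. Its arguments: {"type":"object","properties":{"motion":{"type":"array","items":{"type":"number","minimum":-1,"maximum":1}}},"required":["motion"]}

```bash
mkdir -p pics; ls; cat > h.py <<'E'
import numpy as np, cv2
from plant import manip, eyes, job_done, models
from scipy.spatial.transform import Rotation as R
def quat(q): return R.from_quat([q[1],q[2],q[3],q[0]])
def cam(name):
    p=eyes.camera_params(name)
    if name=="wrist":
        s=manip.state();T=np.eye(4);T[:3,:3]=quat(s["tool_rot"]).as_matrix();T[:3,3]=s["tool_pos"]
        p["pose"]=T@np.array(p["T_tool_cam"])
    return p
def cloud(p,d):
    f=210/np.tan(np.radians(p["fov_y"])/2)
    v,u=np.mgrid[:d.shape[0],:d.shape[1]]
    P=np.stack([(u-p["cx"])/f*d,-(v-p["cy"])/f*d,-d],-1)
    T=np.array(p["pose"]);return P@T[:3,:3].T+T[:3,3]
def save(n,im,s=1): cv2.imwrite("pics/"+n,cv2.resize(im[...,::-1],None,fx=s,fy=s))
E
python3 - <<'E'
from h import *
print(manip.state())
for n in ["side","top"]:
    p=cam(n);im,d=eyes.grab_frame(n);save(n+"0.png",im,1.4)
    print({k:(np.round(v,3).tolist() if k=='pose' else v) for k,v in p.items()})
    np.savez(n+".npz",im=im,d=d,X=cloud(p,d))
    X=cloud(p,d)
    for l in ["scanner_grip","holder_seat","label_empty","mug_c"]:
        for r in models.regions_of(n,l)[:4]:
            m=r["mask"]&(d>0)
            print(n,l,round(r["p"],2),r["pixel"],np.median(X[m],0).round(3),im[m].mean(0).round(), m.sum())
E
```

```text
pics
{'time': 0.0, 'joint_pos': array([-1.27298133e+00,  5.33511701e-02,  1.61432652e+00,  4.92405985e-06,
        1.47598539e+00, -1.18968120e-01]), 'joint_vel': array([-0.00190937,  0.00166998,  0.00041346, -0.00034431, -0.00158421,
        0.00223635]), 'joint_efforts': array([-4.65578760e-04, -3.93676114e+01, -3.70180929e+01, -1.35997811e-04,
        6.89328153e-03, -3.55984191e-06]), 'tool_pos': array([ 0.25284601, -0.57087942,  0.23004712]), 'tool_rot': array([-1.03129509e-03,  9.78364470e-01,  2.06886182e-01, -9.00079977e-05]), 'contact_force': array([0.17270177, 0.04832789, 0.40571377]), 'ft_torque': array([-0.02119913, -0.03717548, -0.01498132]), 'grasp_force': 0.0, 'gripper_width': 1.0008552549773844}
{'fov_y': 43.67305484008635, 'cx': 279.26309839700383, 'cy': 210.40663303279976, 'pose': [[-0.79, 0.396, -0.469, -0.107], [-0.613, -0.53, 0.585, 0.816], [-0.017, 0.75, 0.662, 1.006], [0.0, 0.0, 0.0, 1.0]]}
side scanner_grip 0.65 [358.0, 172.0] [ 0.459 -0.237  0.108] [42. 38. 38.] 915
side scanner_grip 0.59 [438.5, 178.5] [ 0.265 -0.35   0.098] [30. 48. 27.] 62
side scanner_gri
[... 398 characters left out ...]
] [0.688 0.421 0.056] [84. 75. 69.] 1715
{'fov_y': 48.65439289150986, 'cx': 277.57958855857197, 'cy': 207.02695537183274, 'pose': [[0.008, 0.99, -0.14, 0.362], [-1.0, 0.007, -0.006, 0.007], [-0.005, 0.14, 0.99, 1.316], [0.0, 0.0, 0.0, 1.0]]}
top scanner_grip 0.83 [379.8, 233.5] [ 0.465 -0.247  0.115] [43. 40. 40.] 1051
top scanner_grip 0.68 [330.0, 281.9] [ 0.342 -0.125  0.097] [91. 24. 22.] 972
top scanner_grip 0.66 [423.2, 280.6] [ 0.347 -0.372  0.097] [23. 55. 28.] 1049
top holder_seat 0.55 [370.2, 212.8] [ 0.504 -0.244  0.032] [19. 18. 18.] 964
top label_empty 0.68 [199.0, 147.8] [0.712 0.234 0.053] [103.  94.  88.] 434
top mug_c 0.69 [136.2, 151.5] [0.7   0.42  0.045] [77. 70. 66.] 1015
```

View pics/side0.png

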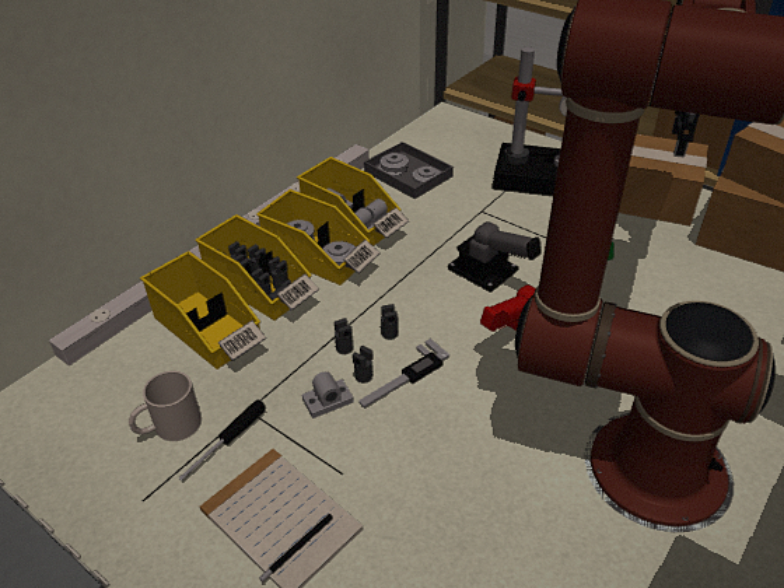

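View pics/top0.png

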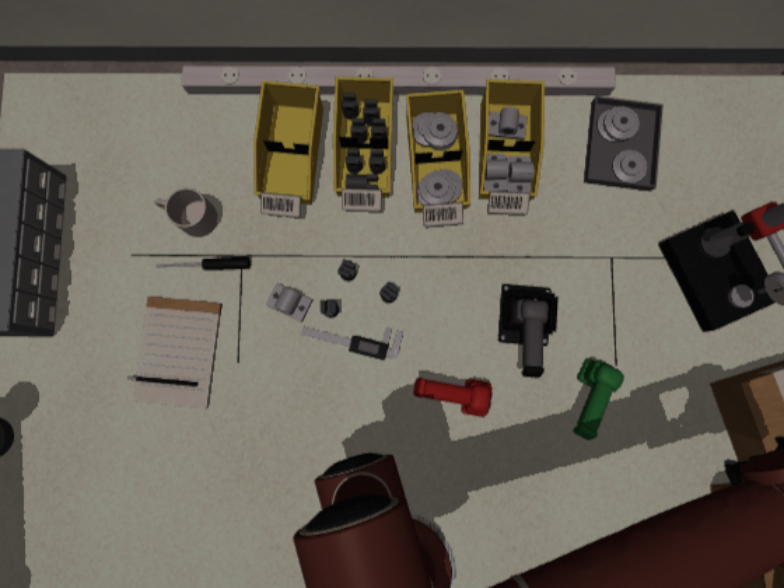

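Side view: the leftmost bin (side ~(200,305), top ~(290,145), label ~(280,205)) is the empty one. The grey scanner sits in the black holder at top ~(530,320) with its handle towards the robot. The red and green look-alikes lie at (455,395) and (600,395).

The tool can't tilt, so I'll have to pitch the scanner 30° in the grip, using the holder's rim. Next I'll measure accurately.

```bash
python3 - <<'E'
from h import *
for n in ["top","side"]:
    eyes.grab_frame(n); D=np.load(n+".npz"); X=D["X"]; d=D["d"]
    for l,i in [("scanner_grip",0),("label_empty",0),("holder_seat",0)]:
        rs=models.regions_of(n,l)
        m=rs[0]["mask"]&(d>0)
        P=X[m]
        if l=="holder_seat": P=P[(P[:,2]>.005)&(P[:,2]<.03)]
        if l=="scanner_grip":
            P=P[P[:,2]>.085]
            h=P[P[:,0]<.46]; 
            for a in np.arange(.36,.56,.015):
                s=P[(P[:,0]>=a)&(P[:,0]<a+.015)]
                if len(s)>5: print(n,"slice",round(a+.0075,4),len(s),"y",s[:,1].min().round(3),s[:,1].max().round(3),"z",np.median(s[:,2]).round(3))
        mu=np.median(P,0)
        (c,sz,ang)=cv2.minAreaRect((P[:,:2]*1000).astype(np.float32))
        u,s,vt=np.linalg.svd(P-P.mean(0),full_matrices=False)
        print(n,l,rs[0]["pixel"],"rect",np.round(c,1),np.round(sz,1),round(ang,1),"mean",P.mean(0).round(4),"axes",vt.round(3).tolist())
E
```

```text
top slice 0.3675 11 y -0.262 -0.235 z 0.113
top slice 0.3825 89 y -0.265 -0.23 z 0.134
top slice 0.3975 87 y -0.265 -0.232 z 0.13
top slice 0.4125 88 y -0.266 -0.233 z 0.126
top slice 0.4275 85 y -0.267 -0.234 z 0.122
top slice 0.4425 79 y -0.27 -0.236 z 0.118
top slice 0.4575 83 y -0.269 -0.236 z 0.115
top slice 0.4725 84 y -0.281 -0.238 z 0.111
top slice 0.4875 114 y -0.284 -0.23 z 0.114
top slice 0.5025 110 y -0.282 -0.229 z 0.114
top slice 0.5175 37 y -0.282 -0.232 z 0.11
top scanner_grip [378.6, 234.6] rect [ 446.8 -256.8] [145.7  55. ] 0.7 mean [ 0.4474 -0.2506  0.118 ] axes [[-0.983, 0.072, 0.17], [0.02, 0.956, -0.294], [0.183, 0.285, 0.941]]
top label_empty [198.9, 147.7] rect [710.8 233.7] [79.9 37.7] 86.4 mean [0.7108 0.2334 0.0522] axes [[-0.083, -0.997, 0.003], [-0.819, 0.066, -0.57], [0.568, -0.05, -0.821]]
top holder_seat [369.5, 213.6] rect [ 498. -258.] [101.2 119.8] 85.2 mean [ 0.496  -0.2395  0.014 ] axes [[-0.987, 0.164, -0.001], [0.164, 0.986, -0.017], [-0.001, -0.017, -1.0]]
side slice 0.3675 16 y -0.261 -0.231 z 0.11
side slice 0.3825 112 y -0.265 -0.226 z 0.125
[... 240 characters left out ...]
5 62 y -0.274 -0.234 z 0.107
side slice 0.4875 95 y -0.274 -0.227 z 0.109
side slice 0.5025 72 y -0.278 -0.227 z 0.11
side slice 0.5175 17 y -0.269 -0.23 z 0.108
side scanner_grip [357.7, 175.8] rect [ 442.9 -251.9] [ 51.1 143.8] 89.8 mean [ 0.4396 -0.2415  0.1117] axes [[-0.988, 0.04, 0.149], [0.085, -0.669, 0.738], [-0.129, -0.742, -0.658]]
side label_empty [170.9, 245.1] rect [712.7 236.1] [79.5 41.7] 87.5 mean [0.7127 0.237  0.0515] axes [[-0.07, -0.998, -0.005], [0.867, -0.064, 0.494], [0.493, -0.031, -0.869]]
side holder_seat [346.0, 190.3] rect [ 498.3 -253.8] [104.  123.2] 83.2 mean [ 0.4792 -0.2343  0.0143] axes [[-0.848, -0.53, -0.014], [0.53, -0.848, -0.001], [0.011, 0.009, -1.0]]
```

>>> {"name": "servo_tool", "arguments": {"motion": [1,0.4,-0.31,0,0,1,0.8,-0.62,0,0,1,0.8,-0.62,0,0]}}

```text
time: 1.27
tool_pos: [0.3123, -0.4618, 0.2313]
tool_rot: [-0.0, 0.978, 0.209, 0.0]
contact_force: [0.6, -0.8, -0.1]
gripper_width: 1.001
grasp_force: 0.0
```

>>> {"name": "servo_tool", "arguments": {"motion": [1,0.4,-0.31,0,0,1,0.8,-0.62,0,0,1,0.8,-0.62,0,0]}}

```text
time: 1.65
tool_pos: [0.3696, -0.3557, 0.2316]
tool_rot: [0.0, 0.978, 0.209, 0.0]
contact_force: [0.3, 0.6, 0.5]
gripper_width: 1.001
grasp_force: 0.0
```

>>> {"name": "servo_tool", "arguments": {"motion": [1,0.4,-0.31,0,0.22,1,0.8,-0.62,0,0.44,1,0.8,-0.62,0,0.63,1,0.8,-0.62,0,0.63]}}

```text
time: 2.15
tool_pos: [0.4262, -0.2515, 0.2315]
tool_rot: [0.0, 0.999, -0.038, 0.0]
contact_force: [-0.4, -0.9, -0.1]
gripper_width: 1.003
grasp_force: 0.0
```

```bash
python3 - <<'E'
from h import *
p=cam("wrist");im,d=eyes.grab_frame("wrist");save("w1.png",im)
X=cloud(p,d);s=manip.state();Rt=quat(s["tool_rot"]).as_matrix()
rs=models.regions_of("wrist","scanner_grip")
print([ (r["p"],r["pixel"]) for r in rs])
m=rs[0]["mask"]&(d>0);L=(X[m]-s["tool_pos"])@Rt
L=L[X[m][:,2]>.085]
print(np.array(p["T_tool_cam"]).round(3))
for a in np.arange(-.08,.1,.015):
    q=L[(L[:,0]>=a)&(L[:,0]<a+.015)]
    if len(q)>5: print(round(a+.0075,4),len(q),np.percentile(q[:,1],[2,98]).round(4),np.median(q[:,2]).round(4))
E
```

```text
[(0.8, [131.6, 293.2]), (0.68, [288.0, 151.3]), (0.68, [441.8, 240.2])]
[[ 0.     0.96   0.281  0.071]
 [ 1.    -0.    -0.     0.   ]
 [-0.     0.281 -0.96  -0.143]
 [ 0.     0.     0.     1.   ]]
-0.0725 2327 [-0.203 -0.076] 0.1321
```

View pics/w1.png

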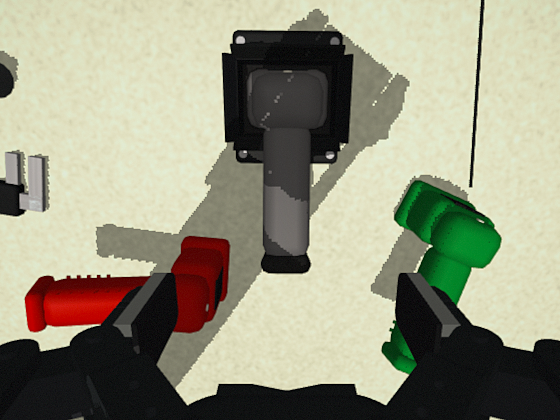

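Wrist view: the grey scanner is at ~(288,150), well aligned with the tool. Green and red lie to the sides, clear of the fingers. I'll measure the grey mask.

```bash
python3 - <<'E'
from h import *
p=cam("wrist");im,d=eyes.grab_frame("wrist")
X=cloud(p,d);s=manip.state();Rt=quat(s["tool_rot"]).as_matrix()
m=np.zeros(d.shape,bool);m[60:280,215:360]=True
m&=(d>0);L=(X[m]-s["tool_pos"])@Rt
L=L[X[m][:,2]>.085]
for a in np.arange(-.08,.13,.015):
    q=L[(L[:,0]>=a)&(L[:,0]<a+.015)]
    if len(q)>5: print(round(a+.0075,4),len(q),np.percentile(q[:,1],[2,98]).round(4),(s["tool_pos"][2]-np.median(q[:,2])).round(4))
E
```

```text
-0.0425 568 [-0.0174  0.0163] 0.137
-0.0275 1045 [-0.0163  0.0153] 0.1321
-0.0125 1037 [-0.0163  0.0156] 0.1284
0.0025 1025 [-0.0167  0.016 ] 0.1243
0.0175 1034 [-0.0162  0.0161] 0.1204
0.0325 1052 [-0.0162  0.016 ] 0.1163
0.0475 1020 [-0.0155  0.0159] 0.1123
0.0625 1571 [-0.0261  0.027 ] 0.1146
0.0775 1774 [-0.0265  0.0274] 0.1157
0.0925 783 [-0.0258  0.0269] 0.1098
```

>>> {"name": "servo_tool", "arguments": {"motion": [1,0.02,0,0.4,0,1,0.02,0,0.8,0,1,0.02,0,0.8,0]}}

```text
time: 2.68
tool_pos: [0.4254, -0.2498, 0.1309]
tool_rot: [-0.003, 0.999, -0.039, -0.004]
contact_force: [-0.3, -0.5, -0.7]
gripper_width: 0.997
grasp_force: 0.0
```

>>> {"name": "servo_tool", "arguments": {"motion": [1,0,0,0.2,0,1,0,0,0.41,0,1,0,0,0.41,0]}}

```text
time: 3.05
tool_pos: [0.4281, -0.2514, 0.0865]
tool_rot: [-0.0, 0.999, -0.039, -0.001]
contact_force: [-0.4, -0.4, 0.5]
gripper_width: 1.0
grasp_force: 0.0
```

>>> {"name": "servo_tool", "arguments": {"motion": [-1,0,0,0,0,-1,0,0,0,0,-1,0,0,0,0,-1,0,0,0,0,-1,0,0,0,0]}}

```text
time: 3.68
tool_pos: [0.429, -0.2516, 0.0875]
tool_rot: [0.001, 0.999, -0.039, 0.001]
contact_force: [-1.3, 0.5, 6.1]
gripper_width: 0.39
grasp_force: 59.5
```

>>> {"name": "servo_tool", "arguments": {"motion": [-1,0,0,-0.035,0,-1,-0.05,0,-0.035,0,-1,-0.09,0,-0.03,0,-1,-0.13,0,-0.02,0,-1,-0.16,0,0,0]}}

```text
time: 4.3
tool_pos: [0.4137, -0.2496, 0.0862]
tool_rot: [0.0, 0.999, -0.04, 0.007]
contact_force: [19.9, -1.1, -12.8]
gripper_width: 0.388
grasp_force: 61.3
```

>>> {"name": "servo_tool", "arguments": {"motion": [-1,-0.04,0,0.01,0,-1,-0.08,0,0.025,0,-1,-0.12,0,0.035,0,-1,-0.16,0,0.045,0,-1,-0.16,0,0.045,0]}}

```text
time: 4.92
tool_pos: [0.3989, -0.2483, 0.0805]
tool_rot: [0.001, 0.999, -0.041, 0.014]
contact_force: [42.8, -3.5, -29.3]
gripper_width: 0.383
grasp_force: 63.6
```

```bash
cat >> h.py <<'E'
def grey(n,name,box=(0,420,0,560),s=1.4):
    p=cam(name);im,d=eyes.grab_frame(name);r0,r1,c0,c1=box
    save(n,im[r0:r1,c0:c1],s);return p,im,d,cloud(p,d)
E
python3 - <<'E'
from h import *
p,im,d,X=grey("s2.png","side",(110,260,260,460),3)
rs=models.regions_of("side","scanner_grip")
for r in rs: print(r["p"],r["pixel"],im[r["mask"]].mean(0))
s=manip.state();print(s["tool_pos"],s["contact_force"])
p,im,d,X=grey("w2.png","wrist",s=1)
np.savez("w2.npz",X=X,d=d,im=im,t=s["tool_pos"],q=s["tool_rot"])
E
```

```text
0.94 [372.0, 224.0] [80.90334237  8.70099368  7.51490515]
0.71 [408.2, 172.3] [16.77428999 58.17189836 23.57399103]
0.61 [358.0, 176.5] [33.8359375  31.13802083 30.83854167]
0.23 [232.7, 283.1] [91.67008986 86.34403081 85.22849807]
[ 0.39888532 -0.2482945   0.08051945] [ 40.90299721  -4.11533589 -28.88358397]
```

View pics/s2.png

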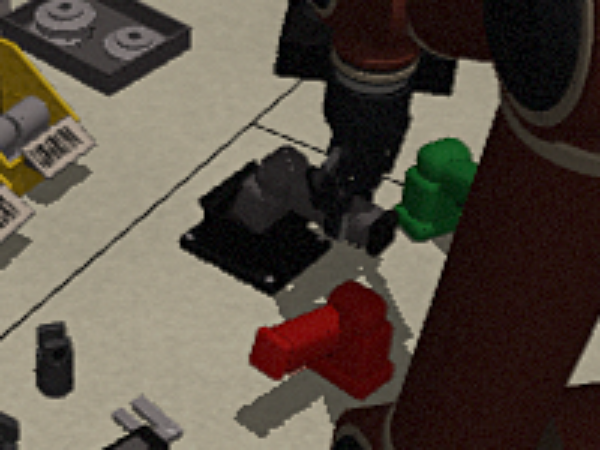

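The view shows the scanner pitching back in the cup, handle now below level at ~(365,225). Next I'll quantify the pitch from wrist depth.

```bash
cat >> h.py <<'E'
def prof(X,d,t,q,zmin=.08,im=None):
    L=(X-t)@quat(q).as_matrix()
    m=(d>0)&(abs(L[...,1])<.012)&(X[...,2]>zmin)&(L[...,0]>.02)&(L[...,0]<.16)
    L=L[m]
    for a in np.arange(.02,.16,.008):
        k=L[(L[:,0]>=a)&(L[:,0]<a+.008)]
        if len(k)>5: print(round(a+.004,3),len(k),"z above tcp",np.percentile(-k[:,2],[5,50,95]).round(4))
E
python3 - <<'E'
from h import *
D=np.load("w2.npz");prof(D["X"],D["d"],D["t"],D["q"],.03)
E
```

```text
0.024 1730 z above tcp [0.0326 0.0343 0.0354]
0.032 1817 z above tcp [0.0325 0.0342 0.0354]
0.04 1923 z above tcp [0.0325 0.0341 0.0353]
0.048 2059 z above tcp [0.0325 0.0341 0.0353]
0.056 2061 z above tcp [0.0321 0.034  0.0374]
0.064 2518 z above tcp [0.0378 0.0408 0.043 ]
0.072 3021 z above tcp [0.0423 0.0437 0.0451]
0.08 3350 z above tcp [0.0443 0.0455 0.0467]
0.088 3196 z above tcp [0.0421 0.0448 0.0461]
0.096 1277 z above tcp [0.02   0.0391 0.0413]
0.104 259 z above tcp [0.0186 0.0197 0.0207]
```

View pics/w2.png

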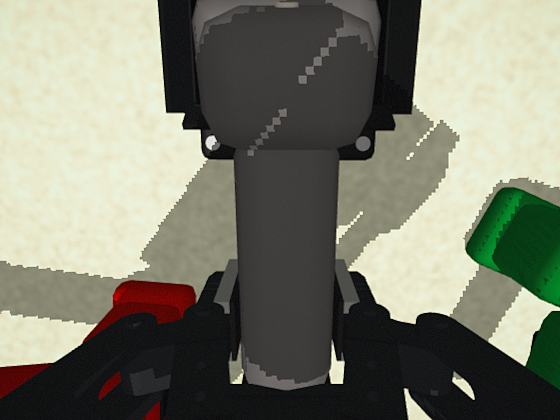

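Pitched about 15° so far, with roughly 10 mm of slip in the grip. Friction on the rim now works against the turn. I'll back off, lift, then pull down over the rim so that friction helps.

>>> {"name": "servo_tool", "arguments": {"motion": [-1,0.06,0,-0.02,0,-1,0.1,0,-0.1,0,-1,0.1,0,-0.2,0,-1,0.1,0,-0.2,0]}}

```text
time: 5.58
tool_pos: [0.4023, -0.2495, 0.106]
tool_rot: [0.001, 0.999, -0.039, 0.001]
contact_force: [-0.1, -0.6, -2.0]
gripper_width: 0.388
grasp_force: 67.2
```

>>> {"name": "servo_tool", "arguments": {"motion": [-1,-0.07,0,0,0,-1,-0.08,0,0.06,0,-1,-0.1,0,0.12,0,-1,-0.1,0,0.12,0]}}

```text
time: 6.08
tool_pos: [0.3931, -0.2497, 0.0927]
tool_rot: [0.002, 0.999, -0.04, 0.005]
contact_force: [7.9, -1.2, 1.2]
gripper_width: 0.39
grasp_force: 67.7
```

```bash
cat >> h.py <<'E'
def look(n):
    s=manip.state();p,im,d,X=grey(n,"wrist",s=1)
    print(s["tool_pos"].round(4),s["contact_force"].round(1)); prof(X,d,s["tool_pos"],s["tool_rot"],.03)
E
python3 -c "
from h import *
look('w3.png')"
```

```text
[ 0.3931 -0.2497  0.0927] [ 7.9 -1.2  1.2]
0.024 1713 z above tcp [0.0346 0.0362 0.0373]
0.032 1841 z above tcp [0.0351 0.0369 0.038 ]
0.04 1990 z above tcp [0.0357 0.0374 0.0386]
0.048 2138 z above tcp [0.0362 0.038  0.0392]
0.056 2178 z above tcp [0.0368 0.0387 0.0431]
0.064 2790 z above tcp [0.0436 0.0469 0.0489]
0.072 3460 z above tcp [0.0482 0.0499 0.0517]
0.08 3875 z above tcp [0.0509 0.052  0.0531]
0.088 3589 z above tcp [0.0475 0.0512 0.0527]
0.096 1147 z above tcp [0.0371 0.0456 0.0475]
```

>>> {"name": "servo_tool", "arguments": {"motion": [-1,-0.02,0,0.05,0,-1,-0.05,0,0.1,0,-1,-0.08,0,0.15,0,-1,-0.1,0,0.2,0,-1,-0.1,0,0.2,0]}}

```text
time: 6.75
tool_pos: [0.3812, -0.249, 0.069]
tool_rot: [0.002, 0.999, -0.04, 0.005]
contact_force: [6.4, -0.7, 2.1]
gripper_width: 0.387
grasp_force: 70.1
```

```bash
python3 -c "
from h import *
look('w4.png')"
```

```text
[ 0.3812 -0.249   0.069 ] [ 6.4 -0.7  2.1]
0.024 1662 z above tcp [0.0413 0.0433 0.045 ]
0.032 1895 z above tcp [0.0441 0.0461 0.0478]
0.04 2198 z above tcp [0.0468 0.0489 0.0506]
0.048 2408 z above tcp [0.0495 0.0515 0.0531]
0.056 2821 z above tcp [0.0565 0.0625 0.0652]
0.064 4505 z above tcp [0.0653 0.068  0.0705]
0.072 5855 z above tcp [0.0706 0.0721 0.0735]
0.08 6214 z above tcp [0.0702 0.0726 0.0741]
0.088 3960 z above tcp [0.0624 0.0682 0.0707]
```

>>> {"name": "servo_tool", "arguments": {"motion": [-1,0.05,0,-0.02,0,-1,0.05,0,-0.2,0,-1,0.05,0,-0.6,0,-1,0.05,0,-1,0,-1,0.05,0,-1,0]}}

```text
time: 7.42
tool_pos: [0.3854, -0.249, 0.1904]
tool_rot: [0.002, 0.999, -0.039, 0.002]
contact_force: [-0.0, 0.4, -2.6]
gripper_width: 0.386
grasp_force: 69.5
```

```bash
python3 - <<'E'
from h import *
look('w5.png')
n,l="side","s5.png"
p,im,d,X=grey(l,n,(60,260,220,480),3)
np.savez("s5.npz",X=X,d=d,im=im)
E
```

```text
[ 0.3854 -0.249   0.1904] [-0.   0.4 -2.6]
0.024 1652 z above tcp [0.0411 0.0432 0.0448]
0.032 1888 z above tcp [0.0438 0.0458 0.0475]
0.04 2194 z above tcp [0.0465 0.0485 0.0503]
0.048 2462 z above tcp [0.0491 0.0511 0.0527]
0.056 2746 z above tcp [0.0561 0.0619 0.0646]
0.064 4415 z above tcp [0.0647 0.0673 0.0699]
0.072 5794 z above tcp [0.0699 0.0716 0.0729]
0.08 6149 z above tcp [0.0698 0.0722 0.0736]
0.088 3989 z above tcp [0.062  0.0679 0.0702]
```

View pics/s5.png

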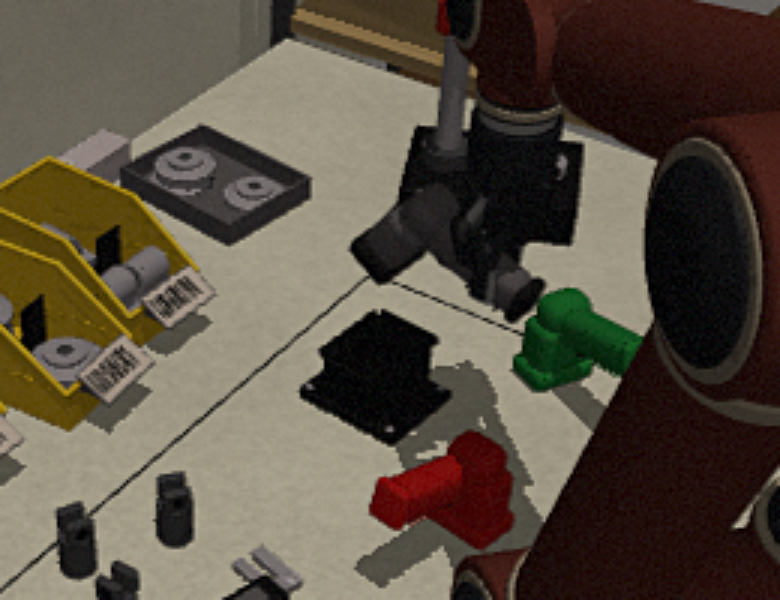

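Now the scanner is clear of the holder, pitched about 33°. Next: window position relative to the TCP from the side cloud.

```bash
python3 - <<'E'
from h import *
s=manip.state();Rt=quat(s["tool_rot"]).as_matrix()
p=cam("wrist");imw,dw=eyes.grab_frame("wrist");Xw=cloud(p,dw)
D=np.load("s5.npz")
for nm,X,d in [("side",D["X"],D["d"]),("wrist",Xw,dw)]:
    L=(X-s["tool_pos"])@Rt
    m=(d>0)&(abs(L[...,1])<.045)&(L[...,0]>.03)&(L[...,0]<.2)&(X[...,2]>.12)&(L[...,2]>-.12)
    L=L[m]; x=L[:,0];z=-L[:,2];y=L[:,1]
    for deg in (30,33,36):
        a=np.radians(deg);c,si=np.cos(a),np.sin(a)
        xs=x*c+z*si; zs=-x*si+z*c      # scanner axes
        print(nm,deg,len(L),"xs",np.percentile(xs,[.5,2,50,98,99.5]).round(4),"zs",np.percentile(zs,[.5,2,50,98,99.5]).round(4),"y",np.percentile(y,[1,99]).round(4))
    a=np.radians(33);c,si=np.cos(a),np.sin(a);xs=x*c+z*si; zs=-x*si+z*c
    for k in np.arange(-.1,.05,.01):
        q=(zs>=k)&(zs<k+.01)
        if q.sum()>5: print(" zs",round(k+.005,3),q.sum(),"xs",np.percentile(xs[q],[2,98]).round(4),"y",np.percentile(y[q],[2,98]).round(4))
E
```

```text
side 30 725 xs [0.0399 0.046  0.0874 0.1155 0.1196] zs [-0.067  -0.0643 -0.0047  0.0283  0.0295] y [-0.0359  0.0172]
side 33 725 xs [0.0397 0.0462 0.087  0.1137 0.1165] zs [-0.0723 -0.0692 -0.009   0.0231  0.0245] y [-0.0359  0.0172]
side 36 725 xs [0.0395 0.0462 0.0862 0.1121 0.1138] zs [-0.0772 -0.0739 -0.0138  0.0184  0.0198] y [-0.0359  0.0172]
 zs -0.075 12 xs [0.0718 0.1102] y [-0.0353 -0.0299]
 zs -0.065 52 xs [0.0681 0.1168] y [-0.0365  0.0129]
 zs -0.055 84 xs [0.069  0.1164] y [-0.0363  0.0227]
 zs -0.045 42 xs [0.0719 0.1112] y [-0.0345 -0.0202]
 zs -0.035 44 xs [0.0713 0.1127] y [-0.0335 -0.0017]
 zs -0.025 46 xs [0.0714 0.1128] y [-0.0343 -0.0152]
 zs -0.015 70 xs [0.0483 0.1146] y [-0.0338  0.0058]
 zs -0.005 91 xs [0.0412 0.1126] y [-0.0308 -0.009 ]
 zs 0.005 75 xs [0.0388 0.1075] y [-0.0257 -0.0135]
 zs 0.015 137 xs [0.0524 0.1078] y [-0.0249  0.0169]
 zs 0.025 72 xs [0.0755 0.1022] y [-0.0203  0.0156]
wrist 30 48057 xs [0.0489 0.0515 0.0975 0.1094 0.11  ] zs [-0.0043 -0.0024  0.0232  0.027   0.0274] y [-0.0245  0.0255]
wrist 33 48057 xs [0.05   0.0526 0.0986 0.1099 0.1106] zs [-0.0096 -0.0078  0.0186  0.0221  0.0225] y [-0.0245  0.0255]
wrist 36 48057 xs [0.051  0.0535 0.0995 0.1102 0.111 ] zs [-0.0149 -0.0132  0.0138  0.0178  0.0188] y [-0.0245  0.0255]
 zs -0.015 196 xs [0.093  0.1048] y [-0.0298  0.0309]
 zs -0.005 1505 xs [0.0977 0.1069] y [-0.0274  0.0284]
 zs 0.005 3882 xs [0.0976 0.1107] y [-0.0204  0.0214]
 zs 0.015 26982 xs [0.0535 0.1096] y [-0.0206  0.0215]
 zs 0.025 15492 xs [0.0513 0.1024] y [-0.0152  0.0162]
```

>>> {"name": "servo_tool", "arguments": {"motion": [-1,0,-0.4,0,0,-1,0,-0.85,0,0,-1,0,-0.85,0,0]}}

```text
time: 7.95
tool_pos: [0.3906, -0.1424, 0.1831]
tool_rot: [-0.002, 0.999, -0.037, -0.002]
contact_force: [0.5, 0.3, -1.9]
gripper_width: 0.387
grasp_force: 69.4
```

>>> {"name": "servo_tool", "arguments": {"motion": [-1,0,-0.4,0,0,-1,0,-0.85,0,0,-1,0,-0.85,0,0]}}

```text
time: 8.32
tool_pos: [0.3989, -0.0417, 0.1841]
tool_rot: [-0.001, 0.999, -0.036, -0.002]
contact_force: [0.4, -0.3, -2.1]
gripper_width: 0.391
grasp_force: 69.4
```

>>> {"name": "servo_tool", "arguments": {"motion": [-1,0,-0.4,0,0,-1,0,-0.85,0,0,-1,0,-0.85,0,0]}}

```text
time: 8.7
tool_pos: [0.4072, 0.059, 0.1847]
tool_rot: [-0.0, 0.999, -0.037, -0.002]
contact_force: [-0.4, -0.9, -2.2]
gripper_width: 0.389
grasp_force: 69.4
```

>>> {"name": "servo_tool", "arguments": {"motion": [-1,0,-0.4,0,0,-1,0,-0.85,0,0,-1,0,-0.85,0,0]}}

```text
time: 9.07
tool_pos: [0.4158, 0.1599, 0.185]
tool_rot: [0.0, 0.999, -0.038, -0.001]
contact_force: [-0.1, 0.6, -2.7]
gripper_width: 0.386
grasp_force: 69.4
```

>>> {"name": "servo_tool", "arguments": {"motion": [-1,0,-0.4,0,0,-1,0.2,-0.83,0,0,-1,0.5,-0.83,0,0,-1,0.5,-0.83,0,0]}}

```text
time: 9.57
tool_pos: [0.4855, 0.2514, 0.185]
tool_rot: [0.001, 0.999, -0.041, -0.001]
contact_force: [-1.1, -0.7, -1.0]
gripper_width: 0.389
grasp_force: 69.4
```

```bash
python3 - <<'E'
from h import *
look('w6.png')
s=manip.state();print(s["tool_rot"],s["joint_pos"].round(2))
p,im,d,X=grey("w6b.png","wrist",s=1)
for r in models.regions_of("wrist","label_empty")[:3]:
    m=r["mask"]&(d>0);P=X[m];u,sv,vt=np.linalg.svd(P-P.mean(0),full_matrices=False)
    c,sz,a=cv2.minAreaRect((P[:,:2]*1000).astype(np.float32))
    print(r["p"],r["pixel"],P.mean(0).round(4),np.round(c,1),np.round(sz,1),round(a,1),m.sum(),vt.round(3).tolist())
E
```

```text
[0.4855 0.2514 0.185 ] [-1.1 -0.7 -1. ]
0.024 1665 z above tcp [0.0411 0.0432 0.0448]
0.032 1882 z above tcp [0.0438 0.0458 0.0476]
0.04 2186 z above tcp [0.0465 0.0485 0.0503]
0.048 2463 z above tcp [0.0492 0.0512 0.0527]
0.056 2738 z above tcp [0.0561 0.0619 0.0646]
0.064 4412 z above tcp [0.0647 0.0674 0.0699]
0.072 5811 z above tcp [0.0699 0.0716 0.0729]
0.08 6157 z above tcp [0.0698 0.0721 0.0735]
0.088 3987 z above tcp [0.062  0.0679 0.0702]
[ 8.50844319e-04  9.99173597e-01 -4.06168905e-02 -1.29106117e-03] [ 0.34 -0.1   1.84 -0.    1.4   1.99]
```

>>> {"name": "servo_tool", "arguments": {"motion": [-1,0.25,-0.01,0.15,0,-1,0.455,-0.01,0.3,0,-1,0.455,-0.01,0.3,0]}}

```text
time: 10.1
tool_pos: [0.5373, 0.2491, 0.1482]
tool_rot: [0.001, 0.999, -0.04, -0.002]
contact_force: [-0.4, -0.0, -1.7]
gripper_width: 0.39
grasp_force: 69.3
```

```bash
python3 - <<'E'
from h import *
s=manip.state();print(s["tool_pos"].round(4),s["tool_rot"].round(4))
Rt=quat(s["tool_rot"]).as_matrix()
for n in ("side","top"):
    p,im,d,X=grey(n+"7.png",n,(130,300,80,300) if n=="side" else (60,260,100,300),3)
    for r in models.regions_of(n,"label_empty")[:2]:
        m=r["mask"]&(d>0);P=X[m];u,sv,vt=np.linalg.svd(P-P.mean(0),full_matrices=False)
        print(n,r["p"],r["pixel"],P.mean(0).round(4),m.sum(),np.degrees(np.arccos(abs(vt[2,2]))).round(1),vt[0].round(3))
    for r in models.regions_of(n,"scanner_grip"):
        m=r["mask"]&(d>0)
        L=(X[m]-s["tool_pos"])@Rt
        if not(abs(np.median(L[:,1]))<.04): continue
        L=L[(L[:,0]>.03)&(L[:,2]>-.12)]
        x=L[:,0];z=-L[:,2];y=L[:,1]
        a=np.radians(33);c,si=np.cos(a),np.sin(a);xs=x*c+z*si; zs=-x*si+z*c
        print(n,len(L),"xs",np.percentile(xs,[1,50,99]).round(4),"zs",np.percentile(zs,[1,99]).round(4),"y",np.percentile(y,[1,99]).round(4))
E
```

```text
[0.5373 0.2491 0.1482] [ 8.000e-04  9.992e-01 -3.990e-02 -1.900e-03]
side 0.69 [168.5, 244.7] [0.711  0.2458 0.0498] 374 43.1 [-0.459  0.574  0.678]
side 0.25 [278.7, 229.6] [0.5334 0.025  0.0373] 281 81.5 [-0.126  0.121 -0.985]
side 520 xs [-0.023   0.0898  0.1142] zs [-0.1758  0.0232] y [-0.0364  0.0681]
top 0.67 [199.7, 144.2] [0.7135 0.2298 0.0547] 361 31.7 [-0.174 -0.984 -0.049]
top 0.56 [314.2, 152.5] [ 0.6942 -0.0904  0.0527] 437 33.0 [-0.109  0.994 -0.03 ]
top 480 xs [0.0714 0.1084 0.1178] zs [-0.1779  0.0225] y [-0.0293  0.0343]
```

View pics/side7.png

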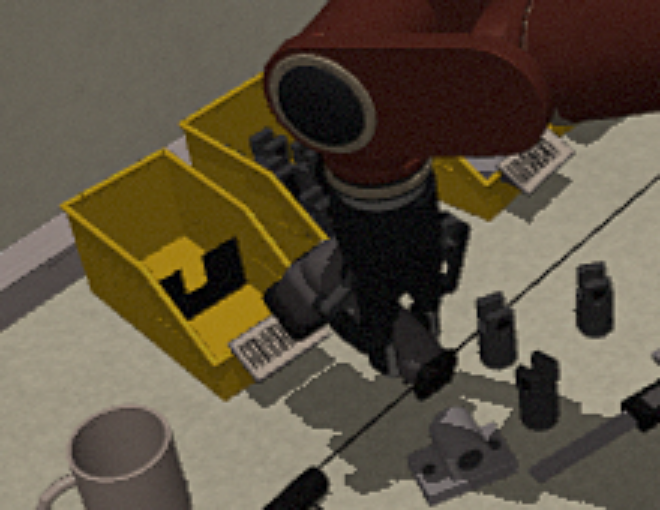

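>>> {"name": "servo_tool", "arguments": {"motion": [-1,0.02,0,0,0,-1,0.02,0,0,0,-1,0.02,0,0,0,-1,0.02,0,0,0,-1,0.02,0,0,0]}}

```text
time: 11.02
tool_pos: [0.5404, 0.2506, 0.1502]
tool_rot: [0.0, 0.999, -0.039, -0.0]
contact_force: [-0.2, 0.2, -1.4]
gripper_width: 0.391
grasp_force: 69.3
```

>>> {"name": "servo_tool", "arguments": {"motion": [-1,0,0,0,0,-1,0,0,0,0,-1,0,0,0,0,-1,0,0,0,0,-1,0,0,0,0]}}

```text
time: 11.65
tool_pos: [0.5404, 0.2506, 0.1503]
tool_rot: [0.0, 0.999, -0.039, -0.0]
contact_force: [-0.2, -0.5, -2.2]
gripper_width: 0.388
grasp_force: 69.3
```

>>> {"name": "servo_tool", "arguments": {"motion": [-1,0,0,0,0,-1,0,0,0,0,-1,0,0,0,0,-1,0,0,0,0,-1,0,0,0,0]}}

```text
time: 12.28
tool_pos: [0.5404, 0.2506, 0.1503]
tool_rot: [-0.0, 0.999, -0.039, 0.0]
contact_force: [-0.1, 0.3, -2.0]
gripper_width: 0.387
grasp_force: 69.3
```

>>> {"name": "servo_tool", "arguments": {"motion": [-1,0,0,0,0,-1,0,0,0,0,-1,0,0,0,0,-1,0,0,0,0,-1,0,0,0,0]}}

```text
time: 12.9
tool_pos: [0.5404, 0.2506, 0.1503]
tool_rot: [0.0, 0.999, -0.039, -0.0]
contact_force: [-0.3, 0.4, -2.6]
gripper_width: 0.391
grasp_force: 69.3
```

>>> {"name": "servo_tool", "arguments": {"motion": [-1,0,0,0,0,-1,0,0,0,0,-1,0,0,0,0,-1,0,0,0,0,-1,0,0,0,0]}}

```text
time: 13.52
tool_pos: [0.5404, 0.2506, 0.1503]
tool_rot: [-0.0, 0.999, -0.039, -0.0]
contact_force: [0.8, 0.8, -1.7]
gripper_width: 0.387
grasp_force: 69.3
```

Held about 3 s, steady. Now go back, first retreating from the bin; I'll also check the holder's shape for pitching the scanner back upright.

>>> {"name": "servo_tool", "arguments": {"motion": [-1,-0.25,0,-0.3,0,-1,-0.6,0,-0.35,0,-1,-1,0,-0.35,0,-1,-1,0,-0.35,0]}}

```text
time: 14.02
tool_pos: [0.4182, 0.2602, 0.1917]
tool_rot: [0.0, 0.999, -0.038, -0.0]
contact_force: [-0.4, 0.4, -2.2]
gripper_width: 0.386
grasp_force: 69.3
```

```bash
python3 - <<'E'
from h import *
c=np.array([.498,-.257]);a=np.radians(-4.5)
p,im,d,X=grey("top8.png","top",s=1)
S=np.load("s5.npz")
for nm,XX,dd in (("top",X,d),("side",S["X"],S["d"])):
    P=XX[dd>0];q=P[:,:2]-c
    u=q[:,0]*np.cos(a)+q[:,1]*np.sin(a);v=-q[:,0]*np.sin(a)+q[:,1]*np.cos(a)
    print(nm,"rows u (x) -65..65 step 6; cols v -66..66 step 12: max z mm")
    for i in np.arange(-.066,.067,.006):
        row=[]
        for j in np.arange(-.066,.067,.012):
            k=(abs(u-i)<.003)&(abs(v-j)<.006)&(P[:,2]<.12)
            row.append("%4d"%(1000*P[k,2].max()) if k.any() else "   .")
        print("%4d"%(i*1000)," ".join(row))
E
```

```text
top rows u (x) -65..65 step 6; cols v -66..66 step 12: max z mm
 -66    3    2    3    3    3    2    5    3    5    2    4    4
 -60    1    5   11   17   12   14   16   14   12   14    2    4
 -54    1    4   18   16   17   15   15   21   18   19   16    2
 -48    4   14   16   16   16   18   20   15   19   17   14    4
 -42    4   11   70   68   70   69   67   67   17   68   14    5
 -36    3   11   68   69   70   71   67   73   71   71   11    3
 -30    4   68   70   62   63   62   62   60   61   68   10    5
 -24    1   72   66   19   20   20   18   21   18   68   69    2
 -18    0   69   66   22   24   22   21   21   23   67   70    5
 -12   -3   67   64   21   24   23   20   24   21   63   68    4
  -6    0   67   71   20   21   23   20   22   22   64   68    3
   0   -2   68   68   21   22   21   19   24   20   72   68    1
   5    2   69   66   20   20   20   23   21   21   69   63    4
  11    1   71   66   21   21   21   21   22   19   68   10    2
  17    2   69   70   20   21   23   21   23   19   65   70    6
  23    4    .   73   22   24   21   22   21   20   67   70  
[... 1318 characters left out ...]
   67   45   16   21    .    .    .   61   67    1
  11    .   62   70   50   18   19    .    .    .   56   68    1
  17    .   64   68   50   17   20    .    .    .   64   69    0
  23    .   65   69   28   23   16    .    .    .   55   68    0
  29    .   66   68   59   62   60   59   63   60   63   67    2
  35    .   61   66   70   70   67   69   65   70   67   13    3
  41    .    .   63   64   63   67   65   66   63   66   12    2
  47    .    .    .    .    .    .    .   61   17   14   14    1
  53    .    .    .    .    .    .    .   13   15   16   10    0
  59    .    .    .    .    .    .    .   11    .   12    5    0
  65    .    .    .    .    .    .    1    1    .   -1    0    0
```

```bash
python3 - <<'E'
from h import *
for nm in("top","side"):
    D=np.load(nm+".npz");X,d,im=D["X"],D["d"],D["im"].astype(int)
    r,g,b=im[...,0],im[...,1],im[...,2]
    for n,m in (("red",(r>50)&(r>3*g)),("green",(g>35)&(g>1.6*r)&(g>1.6*b))):
        m=m&(d>0)&(X[...,2]>.01)&(X[...,2]<.13)&(X[...,0]>.2)&(X[...,0]<.5)&(X[...,1]<-.03)&(X[...,1]>-.48)
        P=X[m]
        print(nm,n,len(P),np.percentile(P,[1,99],axis=0).round(3).tolist())
        for a in np.arange(.24,.46,.02):
            k=(P[:,0]>=a)&(P[:,0]<a+.02)
            if k.sum()>5: print("  x",round(a+.01,2),"y",np.percentile(P[k,1],[1,99]).round(3))
E
```

```text
top red 837 [[0.305, -0.175, 0.016], [0.367, -0.037, 0.121]]
  x 0.31 y [-0.17  -0.131]
  x 0.33 y [-0.172 -0.045]
  x 0.35 y [-0.176 -0.036]
  x 0.37 y [-0.182 -0.038]
top green 820 [[0.272, -0.416, 0.016], [0.404, -0.338, 0.121]]
  x 0.27 y [-0.36  -0.334]
  x 0.29 y [-0.371 -0.334]
  x 0.31 y [-0.381 -0.343]
  x 0.33 y [-0.392 -0.352]
  x 0.35 y [-0.411 -0.365]
  x 0.37 y [-0.419 -0.361]
  x 0.39 y [-0.418 -0.364]
  x 0.41 y [-0.393 -0.373]
side red 576 [[0.326, -0.163, 0.014], [0.368, -0.031, 0.119]]
  x 0.33 y [-0.161 -0.033]
  x 0.35 y [-0.165 -0.03 ]
  x 0.37 y [-0.062 -0.032]
side green 27 [[0.26, -0.353, 0.086], [0.268, -0.342, 0.119]]
  x 0.27 y [-0.353 -0.342]
```

>>> {"name": "servo_tool", "arguments": {"motion": [-1,0,0.4,0,0,-1,0,0.87,0,0,-1,0,0.87,0,0]}}

```text
time: 14.45
tool_pos: [0.4137, 0.153, 0.1926]
tool_rot: [0.0, 0.999, -0.042, 0.001]
contact_force: [0.1, -0.6, -2.7]
gripper_width: 0.39
grasp_force: 69.3
```

>>> {"name": "servo_tool", "arguments": {"motion": [-1,0,0.4,0,0,-1,0,0.87,0,0,-1,0,0.87,0,0]}}

```text
time: 14.82
tool_pos: [0.4054, 0.0492, 0.1928]
tool_rot: [0.0, 0.999, -0.042, 0.001]
contact_force: [-0.2, -0.1, -1.8]
gripper_width: 0.386
grasp_force: 69.4
```

>>> {"name": "servo_tool", "arguments": {"motion": [-1,0,0.4,0,0,-1,0,0.87,0,0,-1,0,0.87,0,0]}}

```text
time: 15.2
tool_pos: [0.3971, -0.0545, 0.1928]
tool_rot: [0.0, 0.999, -0.042, 0.0]
contact_force: [0.3, 0.5, -2.2]
gripper_width: 0.39
grasp_force: 69.4
```

>>> {"name": "servo_tool", "arguments": {"motion": [-1,0,0.4,0,0,-1,0,0.87,0,0,-1,0,0.87,0,0]}}

```text
time: 15.58
tool_pos: [0.389, -0.1579, 0.1927]
tool_rot: [0.0, 0.999, -0.041, 0.0]
contact_force: [-0.1, 0.9, -1.8]
gripper_width: 0.388
grasp_force: 69.4
```

>>> {"name": "servo_tool", "arguments": {"motion": [-1,-0.2,0.4,0,0,-1,-0.5,0.87,0,0,-1,-0.66,0.87,0,0,-1,-0.66,0.87,0,0]}}

```text
time: 16.08
tool_pos: [0.3018, -0.2535, 0.1923]
tool_rot: [-0.0, 0.999, -0.039, 0.0]
contact_force: [-0.1, 0.4, -2.2]
gripper_width: 0.387
grasp_force: 69.3
```

>>> {"name": "servo_tool", "arguments": {"motion": [-1,0,0,0.4,0,-1,0,0,0.8,0,-1,0,0,0.9,0,-1,0,0,0.9,0]}}

```text
time: 16.58
tool_pos: [0.3021, -0.2535, 0.0844]
tool_rot: [-0.0, 0.999, -0.038, -0.0]
contact_force: [0.8, -0.7, -0.5]
gripper_width: 0.388
grasp_force: 69.2
```

>>> {"name": "servo_tool", "arguments": {"motion": [-1,0,0,0.15,0,-1,0,0,0.33,0,-1,0,0,0.33,0,-1,0.06,0,0.33,0,-1,0.11,0,0.33,0]}}

```text
time: 17.2
tool_pos: [0.3159, -0.2564, 0.0466]
tool_rot: [0.001, 0.999, -0.039, 0.001]
contact_force: [0.2, -0.3, -2.1]
gripper_width: 0.388
grasp_force: 69.3
```

>>> {"name": "servo_tool", "arguments": {"motion": [-1,0.03,0,0,0,-1,0.06,0,0,0,-1,0.06,0,0,0]}}

```text
time: 17.58
tool_pos: [0.3217, -0.2559, 0.0447]
tool_rot: [-0.0, 0.999, -0.039, -0.0]
contact_force: [-1.2, 0.5, -1.6]
gripper_width: 0.392
grasp_force: 69.3
```

>>> {"name": "servo_tool", "arguments": {"motion": [-1,0.04,0,-0.08,0,-1,0.06,0,-0.16,0,-1,0.085,0,-0.25,0,-1,0.11,0,-0.33,0,-1,0.11,0,-0.33,0]}}

```text
time: 18.2
tool_pos: [0.3321, -0.256, 0.084]
tool_rot: [-0.001, 0.999, -0.039, -0.004]
contact_force: [-8.6, 1.2, -0.5]
gripper_width: 0.392
grasp_force: 67.8
```

```bash
python3 -c "
from h import *
look('w9.png')"
```

```text
[ 0.3321 -0.256   0.084 ] [-8.6  1.2 -0.5]
0.024 1699 z above tcp [0.0358 0.0376 0.0387]
0.032 1866 z above tcp [0.0368 0.0386 0.0397]
0.04 2014 z above tcp [0.0378 0.0395 0.0408]
0.048 2201 z above tcp [0.0388 0.0405 0.0418]
0.056 2276 z above tcp [0.0397 0.042  0.0471]
0.064 3055 z above tcp [0.0477 0.0508 0.0527]
0.072 3732 z above tcp [0.0523 0.0541 0.0559]
0.08 4277 z above tcp [0.055  0.0561 0.0571]
0.088 3808 z above tcp [0.0506 0.0547 0.0568]
0.096 829 z above tcp [0.0435 0.049  0.052 ]
```

>>> {"name": "servo_tool", "arguments": {"motion": [-1,0.05,0,-0.08,0,-1,0.1,0,-0.16,0,-1,0.15,0,-0.23,0,-1,0.21,0,-0.3,0,-1,0.21,0,-0.3,0]}}

```text
time: 18.88
tool_pos: [0.3562, -0.2584, 0.1211]
tool_rot: [-0.001, 0.999, -0.039, -0.006]
contact_force: [-17.2, 3.2, 8.4]
gripper_width: 0.386
grasp_force: 69.7
```

```bash
python3 -c "
from h import *
look('w10.png')"
```

```text
[ 0.3562 -0.2584  0.1211] [-17.2   3.2   8.4]
0.024 1754 z above tcp [0.0281 0.03   0.0314]
0.032 1778 z above tcp [0.0265 0.0283 0.0298]
0.04 1805 z above tcp [0.0248 0.0266 0.0281]
0.048 1842 z above tcp [0.0231 0.025  0.0265]
0.056 1787 z above tcp [0.0223 0.0258 0.0282]
0.064 2153 z above tcp [0.0279 0.0297 0.0309]
0.072 2290 z above tcp [0.0293 0.0304 0.0315]
0.08 2462 z above tcp [0.0289 0.0303 0.0315]
0.088 1983 z above tcp [0.0206 0.0277 0.0295]
0.096 556 z above tcp [-0.0025 -0.0012  0.0214]
0.104 29 z above tcp [-0.0543 -0.0537 -0.0526]
0.112 459 z above tcp [-0.0617 -0.0581 -0.0546]
```

>>> {"name": "servo_tool", "arguments": {"motion": [-1,0.03,0,0,0,-1,0.06,0,-0.01,0,-1,0.06,0,-0.01,0]}}

```text
time: 19.3
tool_pos: [0.3612, -0.2591, 0.1224]
tool_rot: [-0.001, 0.999, -0.039, -0.009]
contact_force: [-25.9, 3.4, 13.2]
gripper_width: 0.387
grasp_force: 70.8
```

>>> {"name": "servo_tool", "arguments": {"motion": [-1,-0.15,0,0,0,-1,-0.2,0,-0.3,0,-1,-0.2,0,-0.6,0,-1,-0.2,0,-0.6,0]}}

```text
time: 19.8
tool_pos: [0.3449, -0.2594, 0.1981]
tool_rot: [0.003, 0.999, -0.039, 0.003]
contact_force: [-0.5, -1.1, -2.2]
gripper_width: 0.389
grasp_force: 69.1
```

```bash
python3 - <<'E'
from h import *
look('w11.png')
s=manip.state();Rt=quat(s["tool_rot"]).as_matrix()
X,d=None,None
for nm in("side","wrist"):
    p,im,d,X=grey(nm+"11.png",nm,s=1)
    L=(X-s["tool_pos"])@Rt
    m=(d>0)&(abs(L[...,1])<.045)&(L[...,0]>.02)&(L[...,0]<.2)&(X[...,2]>.09)&(L[...,2]>-.08)
    L=L[m];x=L[:,0];z=-L[:,2];y=L[:,1]
    for k in np.arange(-.08,.05,.01):
        q=(z>=k)&(z<k+.01)
        if q.sum()>8: print(nm,"z",round(k+.005,3),q.sum(),"x",np.percentile(x[q],[2,98]).round(4),"y",np.percentile(y[q],[2,98]).round(4))
    print(np.percentile(z,[.3,1]).round(4))
E
```

```text
[ 0.3449 -0.2594  0.1981] [-0.5 -1.1 -2.2]
0.024 1762 z above tcp [0.0271 0.0291 0.0307]
0.032 1763 z above tcp [0.0251 0.0271 0.0287]
0.04 1781 z above tcp [0.0231 0.0251 0.0266]
0.048 1812 z above tcp [0.0211 0.023  0.0246]
0.056 1740 z above tcp [0.0203 0.0243 0.0261]
0.064 2042 z above tcp [0.0259 0.0273 0.0285]
0.072 2242 z above tcp [0.0266 0.0277 0.0287]
0.08 2270 z above tcp [0.0255 0.0271 0.0285]
0.088 1674 z above tcp [0.0167 0.024  0.026 ]
0.096 308 z above tcp [-0.0061 -0.005  -0.004 ]
0.12 243 z above tcp [-0.1409 -0.1369 -0.1328]
side z -0.065 60 x [0.0484 0.0924] y [-0.0389  0.0238]
side z -0.055 112 x [0.0472 0.0943] y [-0.0394  0.0252]
side z -0.045 59 x [0.049 0.089] y [-0.0344  0.0171]
side z -0.035 57 x [0.0501 0.0897] y [-0.0341  0.0119]
side z -0.025 61 x [0.0493 0.0922] y [-0.0343  0.0011]
side z -0.015 59 x [0.0229 0.0886] y [-0.0343 -0.006 ]
side z -0.005 93 x [0.0238 0.0897] y [-0.0336 -0.0121]
side z 0.005 69 x [0.0227 0.0846] y [-0.0274 -0.013 ]
side z 0.015 94 x [0.0219 0.0833] y [-0.0266  0.0146]
side z 0.025 143 x [0.0269 0.0848] y [-0.0233  0.0161]
[-0.0704 -0.068 ]
wrist z -0.015 190 x [0.0542 0.0944] y [-0.031   0.0301]
wrist z -0.005 1264 x [0.0566 0.0951] y [-0.0302  0.0292]
wrist z 0.015 3769 x [0.0259 0.09  ] y [-0.0245  0.0237]
wrist z 0.025 22678 x [0.0216 0.0857] y [-0.0204  0.0195]
[-0.0107 -0.0092]
```

>>> {"name": "servo_tool", "arguments": {"motion": [-1,0.3,-0.06,0,0,-1,0.675,-0.12,0,0,-1,0.675,-0.12,0,0,-1,0.675,-0.12,0,0]}}

```text
time: 20.45
tool_pos: [0.424, -0.2488, 0.1916]
tool_rot: [-0.001, 0.999, -0.039, -0.002]
contact_force: [-0.2, 0.1, -2.8]
gripper_width: 0.39
grasp_force: 68.9
```

>>> {"name": "servo_tool", "arguments": {"motion": [-1,0,0,0.2,0,-1,0,0,0.4,0,-1,0,0,0.4,0,-1,0,0,0.4,0]}}

```text
time: 20.95
tool_pos: [0.4247, -0.2498, 0.1462]
tool_rot: [0.0, 0.999, -0.039, 0.0]
contact_force: [-0.1, -1.0, -0.9]
gripper_width: 0.385
grasp_force: 68.8
```

```bash
python3 - <<'E'
from h import *
look('w12.png')
p,im,d,X=grey("s12.png","wrist",s=1.2)
E
```

```text
[ 0.4247 -0.2498  0.1462] [-0.1 -1.  -0.9]
0.024 1748 z above tcp [0.0271 0.029  0.0306]
0.032 1765 z above tcp [0.0251 0.027  0.0287]
0.04 1786 z above tcp [0.0232 0.0251 0.0266]
0.048 1812 z above tcp [0.021  0.023  0.0246]
0.056 1723 z above tcp [0.0202 0.0243 0.0262]
0.064 2046 z above tcp [0.0258 0.0273 0.0284]
0.072 2229 z above tcp [0.0266 0.0277 0.0287]
0.08 2267 z above tcp [0.0254 0.0271 0.0285]
0.088 1671 z above tcp [0.0167 0.0241 0.026 ]
0.096 307 z above tcp [-0.006  -0.0049 -0.004 ]
0.112 691 z above tcp [-0.0835 -0.0791 -0.0767]
0.12 9 z above tcp [-0.0797 -0.0795 -0.079 ]
```

View pics/s12.png

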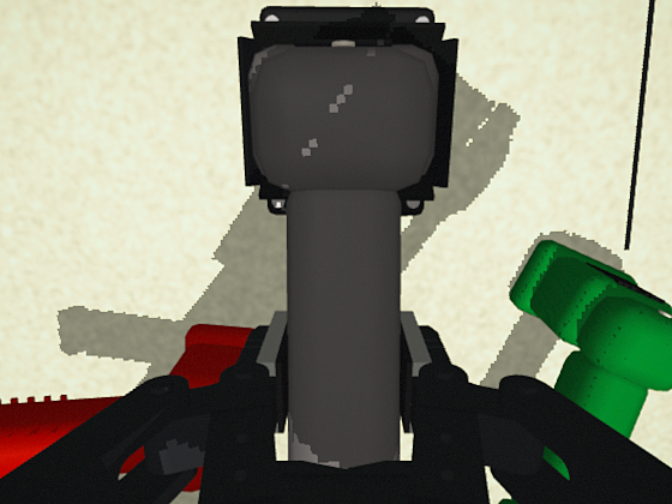

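The head is over the cup, about 3 mm to the left of it in the image. I'll correct this and lower.

>>> {"name": "servo_tool", "arguments": {"motion": [-1,0.015,0.02,0,0,-1,0.015,0.02,0.1,0,-1,0.015,0.02,0.2,0,-1,0.015,0.02,0.2,0]}}

```text
time: 21.55
tool_pos: [0.4253, -0.251, 0.1192]
tool_rot: [-0.001, 0.999, -0.039, -0.002]
contact_force: [0.5, 0.2, -2.0]
gripper_width: 0.385
grasp_force: 68.9
```

>>> {"name": "servo_tool", "arguments": {"motion": [-1,0,0,0.06,0,-1,0,0,0.12,0,-1,0,0,0.17,0,-1,0,0,0.17,0]}}

```text
time: 22.05
tool_pos: [0.4261, -0.2517, 0.1003]
tool_rot: [-0.0, 0.999, -0.039, -0.001]
contact_force: [-0.7, 0.1, -1.3]
gripper_width: 0.388
grasp_force: 68.8
```

>>> {"name": "servo_tool", "arguments": {"motion": [-1,0,0,0.04,0,-1,0,0,0.08,0,-1,0,0,0.08,0,-1,0,0,0.08,0]}}

```text
time: 22.55
tool_pos: [0.4265, -0.2521, 0.0916]
tool_rot: [0.0, 0.999, -0.039, 0.0]
contact_force: [-1.1, 0.4, -1.7]
gripper_width: 0.392
grasp_force: 68.8
```

>>> {"name": "servo_tool", "arguments": {"motion": [-1,0,0,0.01,0,-1,0,0,0.02,0,-1,0,0,0.02,0,-1,0,0,0.02,0]}}

```text
time: 23.05
tool_pos: [0.4266, -0.2521, 0.0894]
tool_rot: [0.0, 0.999, -0.039, 0.0]
contact_force: [-1.7, 1.9, -0.0]
gripper_width: 0.39
grasp_force: 69.1
```

>>> {"name": "servo_tool", "arguments": {"motion": [-1,0,0,0.01,0,-1,0,0,0.015,0,-1,0,0,0.015,0,-1,0,0,0.015,0]}}

```text
time: 23.55
tool_pos: [0.4267, -0.2522, 0.0894]
tool_rot: [0.0, 0.999, -0.039, -0.0]
contact_force: [-6.5, 4.8, 12.3]
gripper_width: 0.393
grasp_force: 70.7
```

Floor contact (12 N up) at the expected height. I'll ease off slightly, open, and rise.

>>> {"name": "servo_tool", "arguments": {"motion": [-1,0,0,-0.01,0,-1,0,0,-0.01,0,-0.1,0,0,-0.01,0,0.3,0,0,-0.01,0,0.5,0,0,-0.01,0]}}

```text
time: 24.18
tool_pos: [0.4265, -0.252, 0.0883]
tool_rot: [-0.0, 0.999, -0.039, 0.0]
contact_force: [0.3, -0.5, -0.4]
gripper_width: 0.749
grasp_force: 0.0
```

>>> {"name": "servo_tool", "arguments": {"motion": [1,0,0,0,0,1,0,0,0,0,1,0,0,-0.1,0,1,0,0,-0.4,0,1,0,0,-0.4,0]}}

```text
time: 24.8
tool_pos: [0.4286, -0.2537, 0.1409]
tool_rot: [0.002, 0.999, -0.039, 0.003]
contact_force: [0.3, 0.6, 0.8]
gripper_width: 1.003
grasp_force: 0.0
```

>>> {"name": "servo_tool", "arguments": {"motion": [1,0,0,-0.4,0,1,0,0,-0.8,0,1,0,0,-0.8,0,1,0,0,-0.8,0]}}

```text
time: 25.3
tool_pos: [0.4263, -0.2518, 0.2318]
tool_rot: [-0.0, 0.999, -0.039, -0.0]
contact_force: [0.3, -0.1, 0.1]
gripper_width: 0.999
grasp_force: 0.0
```

```bash
python3 - <<'E'
from h import *
s=manip.state();print(s["tool_pos"])
p,im,d,X=grey("w13.png","wrist",s=1)
Rt=quat(s["tool_rot"]).as_matrix()
m=np.zeros(d.shape,bool);m[40:320,215:360]=True
m&=(d>0);L=(X[m]-s["tool_pos"])@Rt;L=L[X[m][:,2]>.085]
for a in np.arange(-.08,.13,.015):
    q=L[(L[:,0]>=a)&(L[:,0]<a+.015)]
    if len(q)>5: print(round(a+.0075,4),np.percentile(q[:,1],[2,98]).round(4),(s["tool_pos"][2]-np.median(q[:,2])).round(4))
E
```

```text
[ 0.4262555  -0.25181147  0.23182927]
-0.0425 [-0.0159  0.0173] 0.1371
-0.0275 [-0.0148  0.0168] 0.1322
-0.0125 [-0.0156  0.0171] 0.1286
0.0025 [-0.0151  0.0171] 0.1245
0.0175 [-0.0155  0.0176] 0.1205
0.0325 [-0.0149  0.0168] 0.1165
0.0475 [-0.0148  0.0168] 0.1124
0.0625 [-0.0255  0.0273] 0.1145
0.0775 [-0.0259  0.0277] 0.1158
0.0925 [-0.0255  0.0274] 0.1108
```

View pics/w13.png

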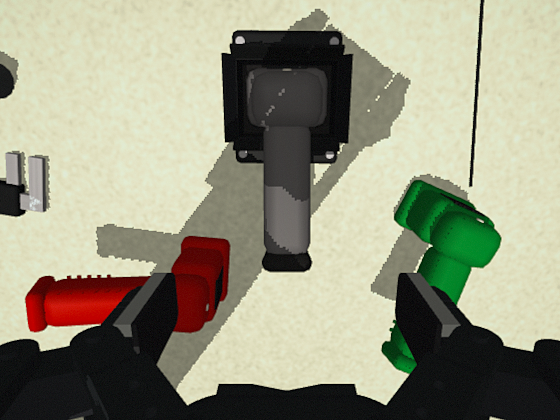

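The scanner is parked exactly as at first, same heights to within a millimetre, and the red and green ones haven't moved. Handing in.

```bash
python3 -c "
from h import *
print(job_done())"
```

```text
the job is handed in; nothing more can be done
None
```

I held the scanner steady in front of the empty (leftmost) bin's label for about 3 s from about 10 cm, then lowered it back into its holder nose down and handed the job in at about 25 s; the robot gives no signal that a label was read, so the read itself is unconfirmed.

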